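# Fold back the test enclosure's bifold cover and take out the tested unit

### The job

The orange unit in the blue test enclosure has passed its test. Fold the enclosure's two-panel safety cover right back until its panels stand flat against each other under the light bar, let go of it, then lift the orange unit out and set it down gently, flat and squarely inside the yellow taped rectangle on the grey mat. Don't push hard against the light bar, and leave everything else on the bench where it is.

Things in the scene. Friction and masses are not known exactly. Their poses are not given: they have to be found in the camera images.
- station: Blue test enclosure, fixed: open-topped tub 230 (x) x 260 (y) x 85 mm high, walls 5 mm, floor inside 5 mm above the bench. Origin: centre of its underside; +x to its back, grey control panel on -x, z up. Closed by a cover of two equal clear panels with aluminium edges. Guide rails 8 mm wide at y = +-126 mm reach 105 mm above the bench; a terminal block 22 mm deep, 56 mm high is on the inner back wall.
- rear_panel (a point): Centre of the rear panel, 100 (x) x 240 (y) x 6 mm; z square to it, out of its upper face; y is the station's y. Hinged at the back of the tub (point rear_hinge); its free edge carries the front panel's hinge (the ridge). Folded, it stands upright with the ridge up, 193 mm above the bench.
- front_panel (a point): Centre of the front panel, 100 x 240 x 6 mm; z square to it, out of its upper face (with the red bar). Hinged to the rear panel at the ridge; its leading edge runs in the guide rails and can only slide along the station's x, 93 mm above the bench. As it slides back the ridge rises, until both panels stand upright at the back, undersides flat together.
- cover_rear (a joint): Angle of the rear panel, rad: 0 = flat shut, 1.571 = upright, panels flat together (stop). The front panel leans the other way by the same angle. Friction hinge: stays where left (sinks under 0.01 rad/s). Shut, it is at dead centre: pushing the bar does nothing until the ridge is raised by the knob (about 7 N). Pushing the bar takes about 9 N at 0.35 rad, 6 N at 0.55 rad, 2 N near the end.
- rear_hinge (a point): Axis of the rear hinge, at mid-width: 95 mm behind the station's origin (station +x), 93 mm above the bench. The axis runs along the station's y and lies in the plane of the panel's underside.
- knob_grip (a point): Centre of the head of the black knob on the rear panel, at mid-width, 85 mm from the rear hinge axis. Head: cylinder 28 mm in diameter, 20 mm tall, on a neck 18 mm in diameter; this point is 34 mm above the panel's underside, 28 mm above its upper face, and the head ends 10 mm above it. This point's z is the knob's axis; it turns with the panel and once folded points to the back.
- push_bar (a point): Middle of the red push bar: round, 12 mm in diameter, 150 mm long along the station's y, axis 30 mm above the front panel's underside, 12 mm behind its leading edge, on two 10 mm posts 60 mm either side of the middle. It turns with the front panel. Shut: 93 mm in front of the station's origin, 123 mm above the bench; folded: 65 mm behind it, 105 mm above the bench.
- lamp: Light bar fixed over the back of the enclosure: 55 (x) x 300 (y) x 28 mm, 35 to 90 mm behind the station's origin, underside 242 mm above the bench; posts 18 x 12 mm at x = 62, y = +-138 mm. Origin: as the station's. An upright gripper strikes it at the knob and before the cover is fully folded: lean the tool 25 to 45 degrees, fingertips forward under the bar, wrist towards the station's front.
- unit: The tested unit: closed orange box with a black band round its top, 100 (x) x 60 (y) x 45 mm high, 0.2 to 0.4 kg. Origin: centre of its underside; z up. It lies on the enclosure's floor (underside 5 mm above the bench) in the front half, its long side roughly along the station's x; 35 to 50 mm in front of the station's origin it clears the light bar for an upright gripper.
- mat: Grey mat fixed to the bench, 260 (x) x 220 (y) x 3 mm. Origin: centre of its underside. The taped rectangle is on it.
- mark (a point): Centre of the yellow taped rectangle on the mat, on the mat's upper face, 3 mm above the bench; the rectangle is 130 (x) x 90 (y) mm inside the tape, long side along this point's x. Either long-way-round of the unit is right.
- screwdriver: Bystander: screwdriver lying on the mat behind the taped rectangle, 170 mm long. Leave it.
- reel: Bystander: small flat blue reel, 64 mm in diameter, 14 mm high, on the mat behind the rectangle. Leave it.
- load_block: Bystander: finned aluminium load block, 38 x 38 x 38 mm, inside the enclosure in its back right corner (station -y). Leave it.
- mug: Bystander: white mug, 80 mm in diameter, 95 mm high. Leave it.
- solder_spool: Bystander: metal spool, 60 mm in diameter, 50 mm high. Leave it.
- flux_bottle: Bystander: small white bottle with a red cap, 44 mm in diameter, 100 mm high. Leave it.
- multimeter: Bystander: yellow hand multimeter lying flat, 75 x 155 x 40 mm. Leave it.
- grey_unit: Bystander: a grey unit of the same shape as the orange one, not yet tested. Leave it.

How it is judged (in metres and radians):
On the way, in this order (a step that is already met when the one before it is completed fails the run):
1. the cover is fully folded, its panels flat against each other, and let go (value of joint cover_rear above 1.5 rad and angle between the z axis of front_panel and the z axis of rear_panel, either way round below 0.14 rad and contact force between each of the arm, the fingers and station below 0.3 N), for 0.2 s.
2. the orange unit is held clear above the enclosure, out of it (contact force between the fingers and unit above 0.5 N and height (world z) of unit above 0.09 m), for 0.1 s.
At the end, for the whole second after the job is handed in: Cover still folded (rear panel at 1.50 rad or more, panels within 8 degrees of each other), untouched; the orange unit released, upright and still on the mat, centre within 15 mm of the rectangle's along each of its sides, long sides parallel within 8 degrees (all of step 1 and x of unit in the frame of mark between -0.015 and 0.015 m and y of unit in the frame of mark between -0.015 and 0.015 m and angle between the x axis of unit and the x axis of mark, either way round below 0.14 rad and angle between unit's own z axis and vertical below 0.05 rad and z of unit in the frame of mark between -0.004 and 0.004 m and linear speed of unit below 0.02 m/s and contact force between the fingers and unit below 0.1 N).
It fails at once if a bystander is moved by more than 30 mm (distance of any of screwdriver, reel, load_block, mug, solder_spool, flux_bottle, multimeter, grey_unit from where it was at the start of the episode above 0.03 m).
It fails at once if the light bar is pushed with more than 20 N (contact force between anything else and lamp above 20 N).
It fails at once if the unit is let fall: unheld while above the enclosure's floor and the mat (height (world z) of unit above 0.025 m and contact force between anything else and unit below 0.02 N).
It also fails if it takes over 66 s, if anything falls off the work surface, if the arm or the gripper's body presses on something with over 40 N, if the wrist force passes 120 N, or if a joint passes its speed limit or range.

### The arm

A 6-joint arm with a two-finger parallel gripper is mounted at the origin on the work surface. World frame = base frame: x ahead of the robot, y to its left, z up, the work surface at z = 0. Lengths are in mm, angles in rad, forces in N, time in s.
With the tool pointing down it reaches from about 275 to 825 mm from the base axis. Payload 5.2 kg.
Tool frame: the origin (TCP) lies at the very end of the fingers, on their centre line; the grasp point (between the pads) lies 19 mm behind it; z points along the fingers, y is the direction in which the jaws open and shut (so a half turn about z gives the same grasp; the last joint's range is limited). The gripper opens to 93 mm and grips with 3 to 60 N. Pads are 15 mm wide; open, the fingers measure 128 mm over their backs; the gripper's body (75 mm by 188 mm) begins 65 mm behind the grasp point.
Start: joints at [-0.203, 0.259, 1.535, -0, 1.348, -0.203], TCP at [550.005, 0.023, 218.653] pointing down, gripper open.
Joint ranges: [-3.14, 3.14], [-0.91, 2.08], [0.19, 2.58], [-1.22, 4.36], [0.22, 2.71], [-3.12, 3.12]. Speed limits (rad/s): [2.57, 2.57, 3.14, 3.14, 3.14, 3.14].

### API

Orientations are given as [roll, pitch, yaw] about the fixed x, y, z axes, in that order (R = Rz(yaw) Ry(pitch) Rx(roll)).
In Python, from bench import robot gives the robot as it stands. The module is installed in compiled form; this text tells all that it offers. Calls block until the motion is done:
- robot.move_ptp(position, orientation): joint-space move of the TCP to a pose.
- robot.move_linear(position, ori=None, speed=150, f_stop=None): straight line of the TCP; ori=None keeps the orientation; speed is the mean speed in mm/s. With f_stop (N) it stops when the force on the tool has changed by that much, and returns True; else False.
- robot.move_j(angles): joint-space move.
- robot.move_gripper(opening): opening from 0.0 (shut) to 1.0 (fully open); the grip force is fixed at half the most; returns when the fingers have stopped.
- robot.sleep(seconds).
- robot.inverse_kinematics(position, orientation): joint angles nearest the present ones, or None.
- robot.get_image(name): name is "scene" or "side" or "wrist"; returns a dict with "img" (420x560x3 uint8, blue, green, red), "fovy" (degrees; the focal length in pixels is half the picture's height over the tangent of half this angle, whatever the lens; pixels are square), "cx", "cy" (the principal point, pixels), "k1" (the pictures are not rectified: a ray, as slopes to the right and down, at radius r is drawn at 1 + k1 r^2 times it, then the intrinsics apply), "eye" and "orientation" of the camera in the world. Camera axes: x right, y down, z forward; pixel columns grow to the right and rows downward; lengths in mm; the calibration is good to about 2 mm. A picture is of the moment at which its call begins. There is no depth.
A pose or a line that the arm cannot do raises robot.MotionError and nothing moves.
- robot.hand_in(): hands the job in, once; it reports no verdict.
Readings, each from a call of its own:
- robot.current_t(): time.
- robot.current_qpos(): joint angles.
- robot.current_joint_vel(): joint speeds.
- robot.current_joint_efforts(): joint torques, N m.
- robot.current_tcp_pos(): TCP position.
- robot.current_eef_rot(): TCP orientation.
- robot.current_contact_force(): force on the tool from outside, world axes, zero at the start.
- robot.current_ft_torque(): the same for the moment, N m.
- robot.current_gripper_width(): opening from 0.0 (shut) to 1.0 (fully open).
Only numpy, scipy, OpenCV 4.12 (cv2) and the standard library are available. Lean on these libraries where they do the work, as an engineer would, in place of code of your own. Each camera call takes 0.05 s, during which the arm holds its last target.

## Working session

There is one attempt and no reset: what is moved stays moved. The work goes in short steps, each a Python script; the robot and the scene stay as the last script left them, time stands still between calls to the robot, and variables do not carry over. Pictures are saved under pics/ and viewed, and the job is handed in when it is done.

```bash
mkdir -p pics; ls; cat > h.py <<'E'
import numpy as np, cv2, json, pickle
from bench import robot
from scipy.spatial.transform import Rotation as Rn
def shot(name,fn):
    d=robot.get_image(name); cv2.imwrite('pics/'+fn+'.png',d['img']); pickle.dump(d,open('pics/'+fn+'.pkl','wb')); return d
def load(fn): return pickle.load(open('pics/'+fn+'.pkl','rb'))
def K(d):
    f=d['img'].shape[0]/2/np.tan(np.radians(d['fovy'])/2)
    return np.array([[f,0,d['cx']],[0,f,d['cy']],[0,0,1.]])
def Rc(d):
    o=np.array(d['orientation'],float)
    return o if o.shape==(3,3) else Rn.from_euler('xyz',o).as_matrix()
def rays(d,px):
    # undistort: distorted = u*(1+k1 r^2)
    px=np.array(px,float).reshape(-1,1,2)
    u=cv2.undistortPointsIter(px,K(d),np.array([d['k1'],0,0,0.]),None,None,(3,50,1e-9)).reshape(-1,2)
    v=np.c_[u,np.ones(len(u))]@Rc(d).T
    return np.array(d['eye'],float),v
def onz(d,px,z):
    e,v=rays(d,px); return e+v*((z-e[2])/v[:,2])[:,None]
def proj(d,P):
    P=np.array(P,float).reshape(-1,3); R=Rc(d)
    q=(P-np.array(d['eye']))@R; s=q[:,:2]/q[:,2:]; r2=(s**2).sum(1,keepdims=True)
    s=s*(1+d['k1']*r2); k=K(d); return s*k[0,0]+k[:2,2]
E
python3 - <<'E'
from h import *
for n in ['scene','side','wrist']:
    d=shot(n,n+'0'); print(n,d['fovy'],d['cx'],d['cy'],d['k1'],d['eye'],d['orientation'])
print(robot.current_t(),robot.current_eef_rot(),robot.current_contact_force())
E
```

```text
pics
scene 42.50067353136377 278.9763650424175 206.45701983400235 0.06638450106601369 [ 1250.37700764 -1192.66928242  1431.49590445] [-2.34160086e+00  1.70077569e-03  4.66762916e-01]
side 44.63268331859091 282.58124845231436 216.39171663422303 -0.015232956091027988 [  295.95583114 -1269.39811019   858.44811909] [-2.09440822  0.01991703 -0.28160231]
wrist 62.25710845201987 278.2824851382233 210.6943116894474 -0.03635870786441373 [549.47100234  69.68219489 384.39209259] [ 2.88714687e+00  1.53018807e-03 -6.44524653e-05]
0.15 [-3.14020602e+00 -2.81969907e-04  1.57079370e+00] [0.84298357 0.31367263 0.11565146]
```

View pics/scene0.png

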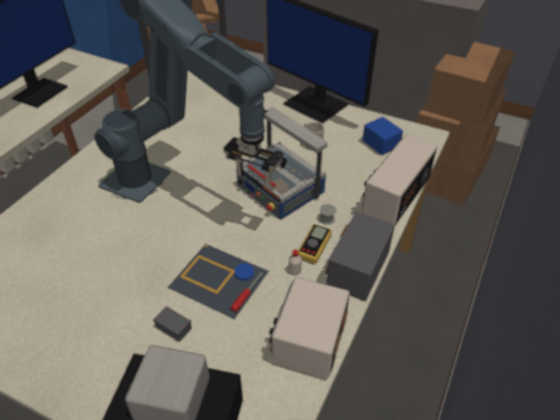

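View pics/side0.png

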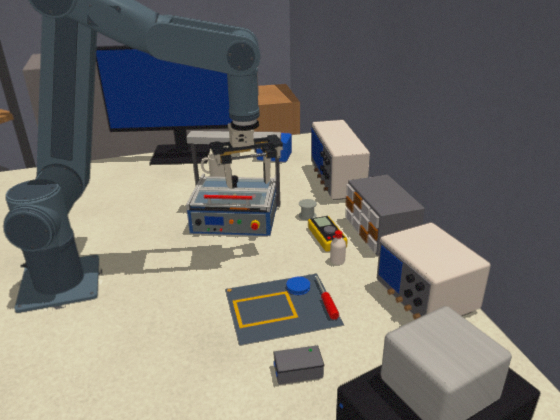

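View pics/wrist0.png

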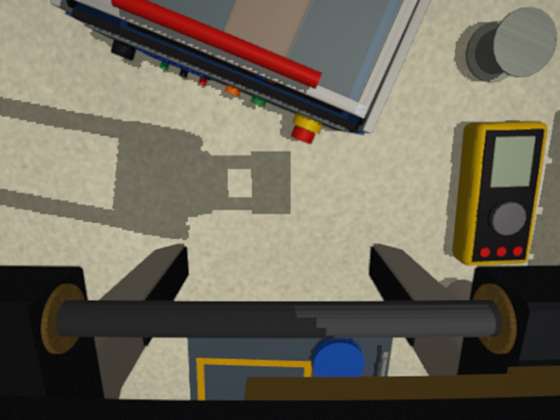

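```bash
python3 - <<'E'
from h import *
for n in ['wrist0','side0','scene0']:
    d=load(n); im=d['img']; hsv=cv2.cvtColor(im,cv2.COLOR_BGR2HSV)
    m=(((hsv[...,0]<6)|(hsv[...,0]>174))&(hsv[...,1]>170)&(hsv[...,2]>90)).astype(np.uint8)
    c,_=cv2.findContours(m,0,2)
    print(n)
    for k in c:
        if cv2.contourArea(k)<15: continue
        r=cv2.minAreaRect(k); b=cv2.boxPoints(r); 
        L=[(b[0]+b[1])/2,(b[2]+b[3])/2] if np.linalg.norm(b[0]-b[1])<np.linalg.norm(b[1]-b[2]) else [(b[1]+b[2])/2,(b[3]+b[0])/2]
        P=onz(d,L,123); print(np.round(L,1).tolist(),np.round(P[:,:2],0).tolist(),np.linalg.norm(P[0]-P[1]).round(1))
    y=((abs(hsv[...,0].astype(int)-22)<6)&(hsv[...,1]>170)&(hsv[...,2]>100)).astype(np.uint8)
    c,_=cv2.findContours(y,0,2)
    for k in c:
        if cv2.contourArea(k)<60: continue
        r=cv2.minAreaRect(k); print('yel',np.round(onz(d,cv2.boxPoints(r),3)[:,:2]).tolist(), np.round(cv2.boxPoints(r)).tolist())
E
```

```text
wrist0
[[505.0, 251.5], [496.0, 251.5]] [[734.0, -33.0], [726.0, -33.0]] 7.6
[[484.5, 247.0], [484.5, 256.0]] [[716.0, -29.0], [717.0, -36.0]] 7.9
[[522.0, 250.5], [513.0, 250.5]] [[748.0, -32.0], [740.0, -32.0]] 7.6
[[292.70001220703125, 130.6999969482422], [312.0, 138.39999389648438]] [[560.0, 62.0], [574.0, 57.0]] 15.4
[[205.0, 81.0], [199.0, 81.0]] [[497.0, 97.0], [493.0, 97.0]] 4.3
[[113.80000305175781, -4.300000190734863], [318.5, 79.9000015258789]] [[437.0, 153.0], [578.0, 98.0]] 151.5
yel [[444.0, -225.0], [591.0, -225.0], [593.0, -290.0], [440.0, -290.0]] [[197.0, 358.0], [311.0, 358.0], [311.0, 399.0], [197.0, 399.0]]
yel [[767.0, -94.0], [762.0, 76.0], [841.0, 69.0], [855.0, -105.0]] [[461.0, 263.0], [477.0, 115.0], [547.0, 123.0], [531.0, 271.0]]
yel [[564.0, 67.0], [568.0, 78.0], [596.0, 67.0], [592.0, 56.0]] [[292.0, 123.0], [296.0, 113.0], [323.0, 123.0], [318.0, 134.0]]
side0
[[322.79998779296875, 292.6000061035156], [335.6000061035156, 318.20001220703125]] [[627.0, -404.0], [623.0, -494.0]] 90.0
[[341.0, 233.5], [333.0, 233.5]] [[761.0, -180.0], [740.0, -173.0]] 21.6
[[256.20001220703125, 224.3000030517578], [252.3000030517578, 228.3000030517578]] [[553.0, -61.0], [538.0, -78.0]] 23.6
[[204.0, 195.60000610351562], [251.0, 197.3000030517578]] [[439.0, 159.0], [576.0, 102.0]] 148.6
yel [[445.0, -222.0], [607.0, -224.0], [587.0, -334.0], [436.0, -329.0]] [[232.0, 300.0], [292.0, 289.0], [297.0, 317.0], [238.0, 328.0]]
yel [[747.0, 98.0], [789.0, 130.0], [794.0, -60.0], [756.0, -85.0]] [[304.0, 223.0], [313.0, 216.0], [335.0, 245.0], [326.0, 252.0]]
scene0
[[247.60000610351562, 290.5], [232.8000030517578, 309.0]] [[721.0, -355.0], [715.0, -432.0]] 77.5
```

```bash
python3 - <<'E'
from h import *
robot.move_ptp([545,40,380],[-3.14159,0,1.5708])
d=shot('wrist','w1'); print(robot.current_t(),d['eye'],d['orientation'],robot.current_tcp_pos(),robot.current_contact_force())
E
```

```text
0.9083 [544.63707081 109.51006884 544.93960664] [2.88680543e+00 1.78794367e-03 5.39772164e-05] [544.35289808  39.7519772  377.48829802] [-0.34977764 -0.05109391  0.26096628]
```

View pics/w1.png

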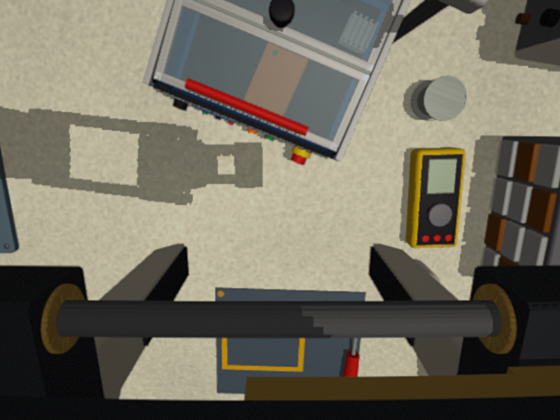

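```bash
python3 - <<'E'
from h import *
d=load('w1'); im=d['img']; hsv=cv2.cvtColor(im,cv2.COLOR_BGR2HSV)
m=(((hsv[...,0]<6)|(hsv[...,0]>174))&(hsv[...,1]>170)&(hsv[...,2]>90)).astype(np.uint8)
c,_=cv2.findContours(m,0,2)
k=max([q for q in c if q[:,0,1].max()<200],key=cv2.contourArea)
b=cv2.boxPoints(cv2.minAreaRect(k)); print(b.tolist())
L=[(b[0]+b[1])/2,(b[2]+b[3])/2] if np.linalg.norm(b[0]-b[1])<np.linalg.norm(b[1]-b[2]) else [(b[1]+b[2])/2,(b[3]+b[0])/2]
P=onz(d,L,123); P=P[np.argsort(P[:,0])]
mid=P.mean(0); v=P[1]-P[0]; a=np.arctan2(v[1],v[0]); yaw=a+np.pi/2
print(P.round(1).tolist(),np.linalg.norm(v),np.degrees(yaw)); X=np.array([np.cos(yaw),np.sin(yaw)]);Y=np.array([-X[1],X[0]])
o=mid[:2]+93*X; print('origin',o)
km=(im.max(2)<40)[:40,250:310].astype(np.uint8)
c,_=cv2.findContours(km,0,2); k=max(c,key=cv2.contourArea)+[250,0]
print('knob px',cv2.minEnclosingCircle(k), onz(d,[cv2.minEnclosingCircle(k)[0]],137), 'pred',o+10*X)
S=lambda x,y,z: [*(o+x*X+y*Y),z]
pts=[S(-115,130,85),S(-115,-130,85),S(-115,126+4,105),S(-115,-130,105),S(-93,75,123),S(-93,-75,123),S(10,0,137),S(-5,120,99),S(-5,-120,99)]
pp=proj(d,pts); print(pp.round(0).tolist())
big=cv2.resize(im,None,fx=1,fy=1)
for p in pp: cv2.circle(big,tuple(int(t) for t in p),3,(0,255,0),1)
big=cv2.resize(big[0:180,130:430],None,fx=2.6,fy=2.6,interpolation=cv2.INTER_CUBIC); cv2.imwrite('pics/w1o.png',big)
E
```

```text
[[183.37071228027344, 86.54116821289062], [186.91941833496094, 77.71270751953125], [308.044921875, 126.40042114257812], [304.4962158203125, 135.2288818359375]]
[[436.6, 152.7, 123.0], [577.1, 97.5, 123.0]] 150.95495386586055 68.55877933665015
origin [540.80137663 211.6335366 ]
knob px ((281.5, 11.94444465637207), 15.261809349060059) [[547.33308551 222.30218485 137.        ]] pred [544.45684188 220.9414673 ]
[[147.0, 86.0], [336.0, 161.0], [141.0, 85.0], [338.0, 163.0], [186.0, 82.0], [306.0, 131.0], [279.0, 13.0], [178.0, -4.0], [366.0, 75.0]]
```

View pics/w1o.png

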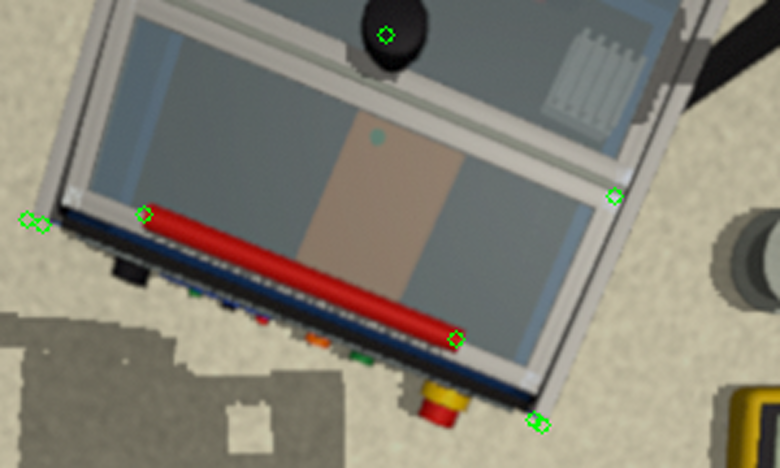

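```bash
cat >> h.py <<'E'
o=np.array([542.,212.2]); yaw=np.radians(68.6)
X=np.array([np.cos(yaw),np.sin(yaw),0]);Y=np.array([-X[1],X[0],0]);Z=np.array([0,0,1.])
S=lambda x,y,z: np.array([o[0],o[1],0])+x*X+y*Y+z*Z
def ori(phi,s=1):
    z=np.sin(phi)*X-np.cos(phi)*Z; y=s*Y; x=np.cross(y,z)
    return Rn.from_matrix(np.c_[x,y,z]).as_euler('xyz'), z
def knob(t): return S(95-85*np.cos(t)+34*np.sin(t),0,93+85*np.sin(t)+34*np.cos(t))
def bar(t):
    c,s=np.cos(t),np.sin(t); return S(95-200*c+12*c-30*s,0,93+12*s+30*c)
E
python3 - <<'E'
from h import *
D=np.degrees
for s in (1,-1):
    for ph in (35,45):
        e,z=ori(np.radians(ph),s)
        for n,p in [('pre',knob(0)+z*(19-70)),('k0',knob(0)+z*19),('k55',knob(.55)+z*19),('bar0',bar(.5)-20*X),('bar1',bar(1.57))]:
            q=robot.inverse_kinematics(p,e); print(s,ph,n,p.round(0),None if q is None else np.round(q,2))
    e,z=ori(0,s)
    for p in [S(-45,0,25),S(-45,0,150)]:
        q=robot.inverse_kinematics(p,e); print(s,'unit',None if q is None else np.round(q,2))
E
```

```text
1 35 pre [535. 194. 169.] [-0.25  0.21  1.91  0.71  1.06  2.89]
1 35 k0 [550. 232. 111.] [-0.16  0.32  1.93  0.79  0.91  2.85]
1 35 k55 [561. 260. 151.] [-0.1   0.29  1.86  0.74  0.95  2.99]
1 35 bar0 [504. 115. 125.] [-0.44  0.24  2.01  0.71  1.07  2.66]
1 35 bar1 [566. 273. 105.] [-0.07  0.36  1.89  0.8   0.86  2.91]
1 45 pre [532. 188. 163.] [-0.38  0.26  2.    0.91  1.11  2.62]
1 45 k0 [551. 234. 114.] [-0.26  0.36  2.01  1.02  0.97  2.56]
1 45 k55 [562. 262. 153.] [-0.19  0.31  1.95  0.98  0.99  2.7 ]
1 45 bar0 [504. 115. 125.] [-0.56  0.3   2.07  0.87  1.14  2.42]
1 45 bar1 [566. 273. 105.] [-0.17  0.4   1.98  1.06  0.92  2.59]
1 unit [ 0.11  0.47  1.76 -0.    0.92 -2.66]
1 unit [ 0.11  0.32  1.63 -0.    1.19 -2.66]
-1 35 pre [535. 194. 169.] [-0.25  0.21  1.91  0.71  1.06 -0.25]
-1 35 k0 [550. 232. 111.] [-0.16  0.32  1.93  0.79  0.91 -0.29]
-1 35 k55 [561. 260. 151.] [-0.1   0.29  1.86  0.74  0.95 -0.16]
-1 35 bar0 [504. 115. 125.] [-0.44  0.24  2.01  0.71  1.07 -0.48]
-1 35 bar1 [566. 273. 105.] [-0.07  0.36  1.89  0.8   0.86 -0.23]
-1 45 pre [532. 188. 163.] [-0.38  0.26  2.    0.91  1.11 -0.53]
-1 45 k0 [551. 234. 114.] [-0.26  0.36  2.01  1.02  0.97 -0.58]
-1 45 k55 [562. 262. 153.] [-0.19  0.31  1.95  0.98  0.99 -0.44]
-1 45 bar0 [504. 115. 125.] [-0.56  0.3   2.07  0.87  1.14 -0.72]
-1 45 bar1 [566. 273. 105.] [-0.17  0.4   1.98  1.06  0.92 -0.55]
-1 unit [ 0.11  0.47  1.76 -0.    0.92  0.48]
-1 unit [ 0.11  0.32  1.63 -0.    1.19  0.48]
```

```bash
python3 - <<'E'
from h import *
e,z=ori(np.radians(45),-1)
robot.move_ptp(knob(0)+z*(19-75),e)
d=shot('wrist','w2'); print(robot.current_t(),robot.current_tcp_pos(), proj(d,[knob(0),knob(0)+10*Z,knob(0)+z*19]))
E
```

```text
1.9667 [532.2086918  184.19138099 167.19113753] [[277.77526074 227.50099885]
 [277.76689585 220.30453765]
 [277.80224678 219.63110914]]
```

View pics/w2.png

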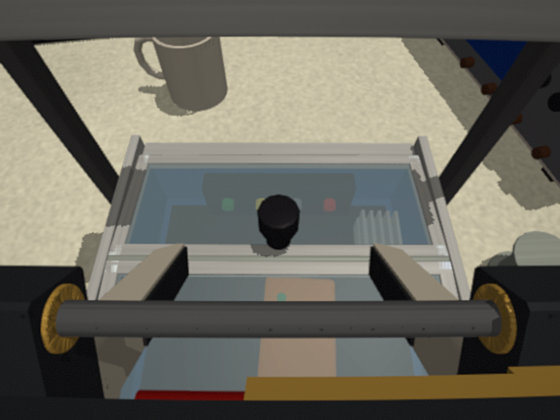

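```bash
python3 - <<'E'
from h import *
d=load('w2'); im=d['img'].copy()
pts=[S(-5,120,99),S(-5,-120,99),S(95,120,99),S(95,-120,99),S(115,130,105),S(115,-130,105),S(10,0,137),S(-93,75,129),S(-93,-75,129),S(35,150,242),S(35,-150,242)]
print(proj(d,pts).round(0).tolist())
for p in proj(d,pts): cv2.circle(im,tuple(int(round(t)) for t in p),3,(0,255,0),1)
c=proj(d,[S(10+14*np.cos(a),14*np.sin(a),137) for a in np.linspace(0,6.28,40)]).astype(int); cv2.polylines(im,[c.reshape(-1,1,2)],True,(0,0,255),1)
cv2.imwrite('pics/w2o.png',cv2.resize(im[120:310,70:480],None,fx=1.9,fy=1.9,interpolation=cv2.INTER_CUBIC))
d=load('w1')
print(proj(d,pts[6:7]))
im=d['img'].copy();c=proj(d,[S(10+14*np.cos(a),14*np.sin(a),137) for a in np.linspace(0,6.28,40)]).astype(int); cv2.polylines(im,[c.reshape(-1,1,2)],True,(0,0,255),1)
cv2.imwrite('pics/w1p.png',cv2.resize(im[0:100,200:360],None,fx=4,fy=4,interpolation=cv2.INTER_CUBIC))
E
```

```text
[[112.0, 264.0], [444.0, 264.0], [140.0, 155.0], [416.0, 156.0], [131.0, 133.0], [425.0, 134.0], [278.0, 220.0], [134.0, 400.0], [421.0, 400.0], [-63.0, 55.0], [618.0, 56.0]]
[[279.91993083  12.75058932]]
```

View pics/w2o.png

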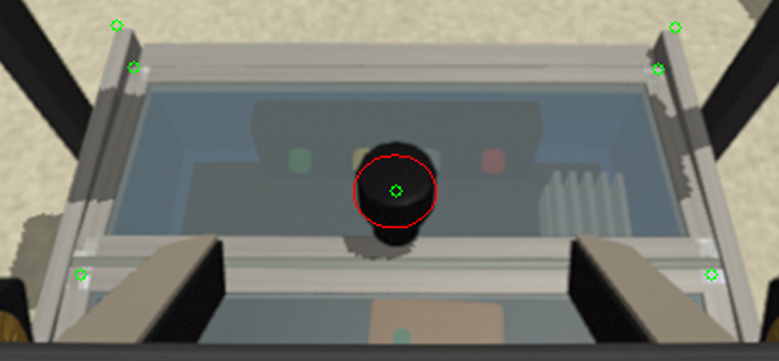

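View pics/w1p.png

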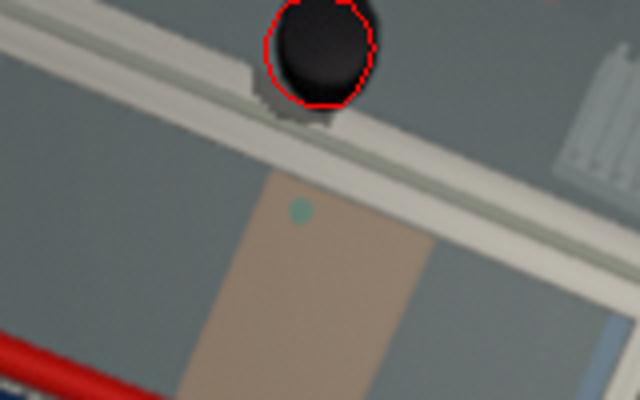

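```bash
python3 - <<'E'
from h import *
e,z=ori(np.radians(45),-1)
g=z*18+2.5*X
print('touch',robot.move_linear(knob(0)+g,e,speed=80,f_stop=8), robot.current_contact_force().round(1), (robot.current_tcp_pos()-(knob(0)+g)).round(1))
robot.move_gripper(0.0); print('w',robot.current_gripper_width()*93,robot.current_contact_force().round(1))
d=shot('wrist','w3')
print(robot.current_t())
E
```

```text
touch False [-0.2  0.8 -0.6] [ 0.2 -0.2  0.3]
w 27.63300077669705 [ 2.6  0.2 -1.9]
4.1583
```

View pics/w3.png

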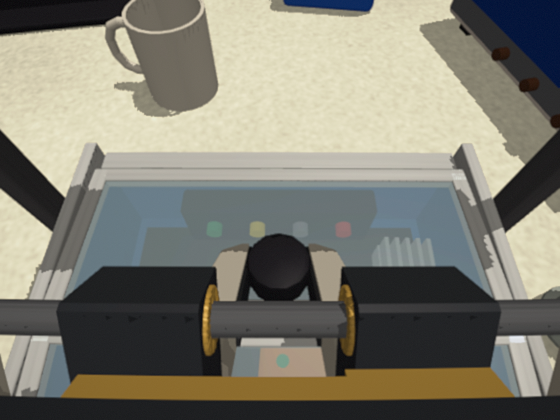

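```bash
python3 - <<'E'
from h import *
e,z=ori(np.radians(45),-1)
p0=robot.current_tcp_pos()
for t in np.linspace(0,.55,7)[1:]:
    robot.move_linear(p0+knob(t)-knob(0),e,speed=40)
    print(round(t,2),robot.current_contact_force().round(1),(robot.current_tcp_pos()-p0-knob(t)+knob(0)).round(1),round(robot.current_gripper_width()*93,1))
shot('wrist','w4');shot('side','s4'); print(robot.current_t())
E
```

```text
0.09 [ 5.2  2.3 -7.5] [-0.1 -0.2 -0.8] 27.3
0.18 [ 6.2  3.1 -9. ] [-0.2 -0.3 -1.2] 26.9
0.28 [  4.9   1.9 -10.2] [-0.2 -0.5 -1.4] 26.9
0.37 [  5.3   2.  -12. ] [-0.1 -0.3 -1. ] 26.9
0.46 [  5.6  -0.4 -12.4] [-0.1 -0.2 -0.7] 27.3
0.55 [  4.8  -1.4 -12.1] [-0.1 -0.1 -0.4] 27.4
6.4083
```

View pics/w4.png

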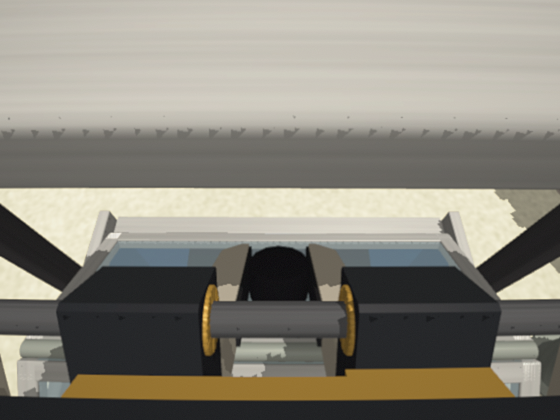

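View pics/s4.png

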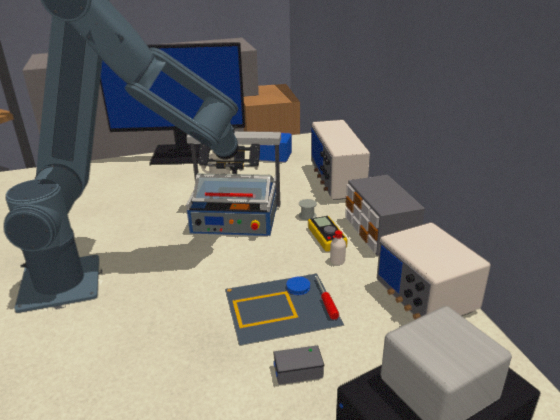

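```bash
python3 - <<'E'
from h import *
e,z=ori(np.radians(45),-1)
robot.move_gripper(1.0)
p=robot.current_tcp_pos()
robot.move_linear(p-85*z,e,speed=150)
d=shot('wrist','w5'); print(robot.current_t(),robot.current_contact_force().round(1))
im=d['img'].copy()
R=lambda t,y:S(95-100*np.cos(t),y,93+100*np.sin(t))
for t,c in((.45,(255,0,0)),(.5,(0,255,0)),(.55,(0,0,255))):
    pts=proj(d,[R(t,120),R(t,-120),bar(t)+75*Y,bar(t)-75*Y,knob(t)]); print(t,pts.round(0).tolist())
    for q in pts: cv2.circle(im,tuple(int(v) for v in q),3,c,1)
cv2.imwrite('pics/w5o.png',im)
shot('side','s5')
E
```

```text
8.3167 [-0.3  0.6  0.4]
0.45 [[113.0, 288.0], [444.0, 288.0], [158.0, 438.0], [398.0, 437.0], [278.0, 239.0]]
0.5 [[111.0, 283.0], [445.0, 283.0], [159.0, 432.0], [397.0, 432.0], [278.0, 233.0]]
0.55 [[109.0, 278.0], [447.0, 278.0], [160.0, 426.0], [397.0, 426.0], [278.0, 226.0]]
```

View pics/w5o.png

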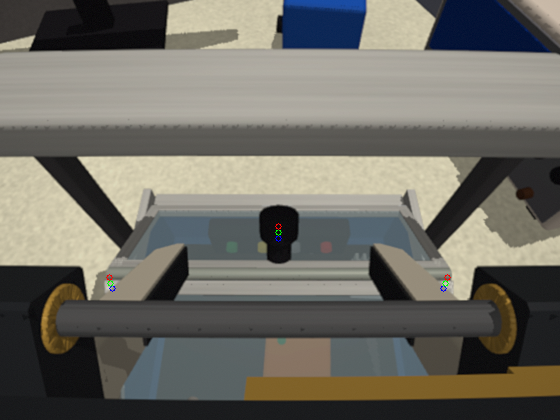

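```bash
python3 - <<'E'
from h import *
ph=np.radians(38); e,z=ori(ph,-1); n=np.cos(ph)*X+np.sin(ph)*Z
t0=.52
P=lambda t,h: bar(t)-(6+h)*n+13*z
robot.move_linear(P(t0,8)-60*X+90*Z,e,speed=220)
robot.move_gripper(0.0)
robot.move_linear(P(t0,8)-40*X,e,speed=180)
shot('wrist','w6'); print(robot.current_t(),robot.current_contact_force().round(1))
print(robot.move_linear(P(t0,8)+15*X,e,speed=40,f_stop=4))
p=robot.current_tcp_pos(); print('contact at', ((p-P(t0,8))@X).round(1),((p-P(t0,8))@Z).round(1),robot.current_contact_force().round(1),robot.current_t())
shot('side','s6')
E
```

```text
11.325 [ 0.  -0.3 -0.1]
True
contact at 2.8 -0.5 [ 0.   0.1 -0.2] 12.3167
```

View pics/w6.png

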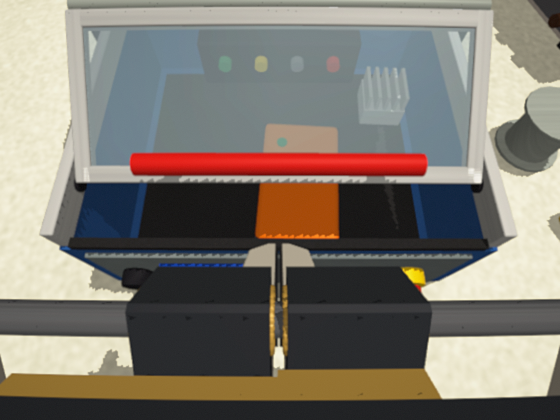

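View pics/s6.png

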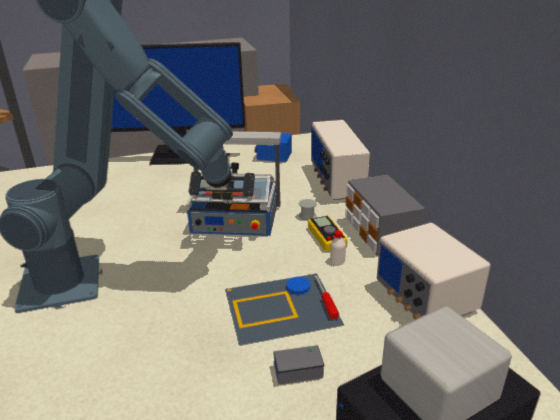

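```bash
python3 - <<'E'
from h import *
ph=np.radians(38); e,z=ori(ph,-1); n=np.cos(ph)*X+np.sin(ph)*Z
P=lambda t: bar(t)-14*n+13*z+2.8*X
for t in [.6,.7,.85,1.0,1.15,1.3,1.42]:
    r=robot.move_linear(P(t),e,speed=70,f_stop=20)
    p=robot.current_tcp_pos()-P(t); print(t,r,robot.current_contact_force().round(1),(p@X).round(1),(p@Y).round(1),p[2].round(1))
    if r: break
shot('wrist','w7');shot('side','s7');print(robot.current_t())
E
```

```text
0.6 False [-0.4 -1.4 -5.9] -0.3 0.5 -0.9
0.7 False [ -0.8  -2.  -10.4] -0.5 0.6 -1.0
0.85 False [ -0.7  -4.9 -16.8] -0.6 0.6 -1.1
1.0 False [ -0.3  -5.1 -20.3] -0.8 0.7 -1.2
1.15 False [ -0.5  -4.2 -23. ] -0.9 0.8 -1.4
1.3 False [ -1.3  -5.2 -22.8] -0.9 1.0 -1.6
1.42 False [ -0.1  -6.6 -22.2] -0.9 1.1 -1.6
15.25
```

View pics/w7.png

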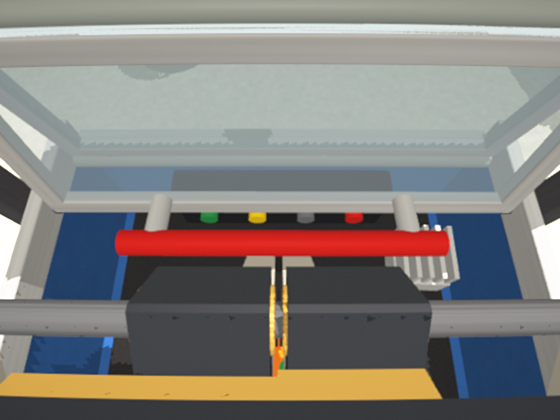

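View pics/s7.png

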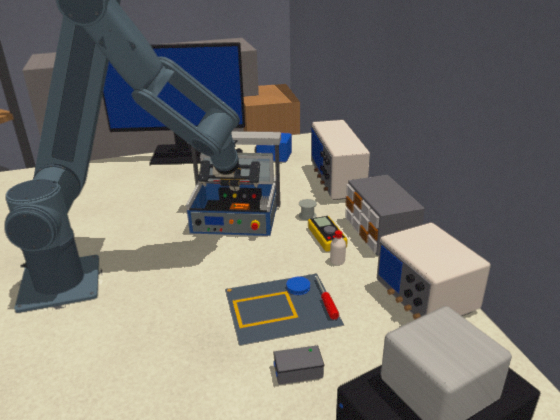

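```bash
python3 - <<'E'
from h import *
ph=np.radians(38); e,z=ori(ph,-1); n=np.cos(ph)*X+np.sin(ph)*Z
P=lambda t: bar(t)-14*n+13*z+2.8*X-3*Z
for t,dx,sp in [(1.5,1,60),(1.571,2,40),(1.571,6,20)]:
    r=robot.move_linear(P(t)+dx*X,e,speed=sp,f_stop=12)
    p=robot.current_tcp_pos()-P(t); print(t,r,robot.current_contact_force().round(1),(p@X).round(1),(p@Y).round(1),p[2].round(1))
    if r: break
shot('wrist','w8');shot('side','s8');print(robot.current_t())
E
```

```text
1.5 True [-0.4  0.5 -0.2] -2.5 1.9 -0.1
15.6333
```

View pics/w8.png

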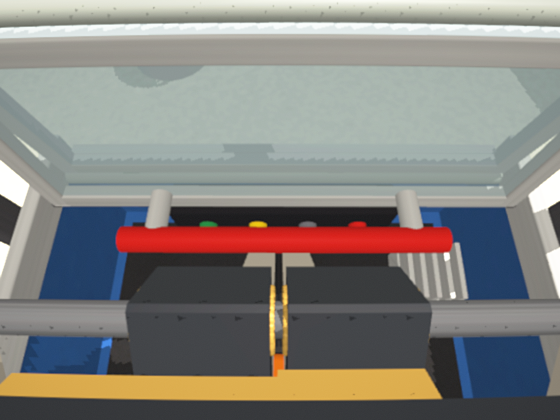

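View pics/s8.png

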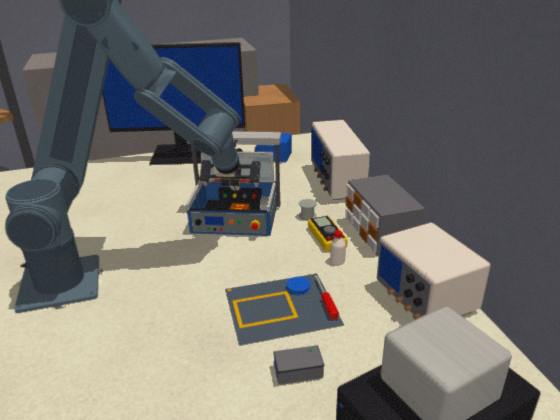

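```bash
python3 - <<'E'
from h import *
ph=np.radians(38); e,z=ori(ph,-1); n=np.cos(ph)*X+np.sin(ph)*Z
P=lambda t: bar(t)-14*n+13*z+2.8*X-3*Z
for t,dx,sp in [(1.5,1,60),(1.571,0,40),(1.571,7,20)]:
    r=robot.move_linear(P(t)+dx*X,e,speed=sp,f_stop=14)
    p=robot.current_tcp_pos()-P(t); print(t,r,robot.current_contact_force().round(1),(p@X).round(1),(p@Y).round(1),p[2].round(1))
    if r: break
shot('wrist','w9');print(robot.current_t())
E
```

```text
1.5 False [-2.9 -0.9 -2.4] 1.0 0.5 -0.1
1.571 False [-3.2 -5.5 -4.1] -0.3 0.1 -0.8
1.571 True [-0.4  0.2  0.3] 0.1 0.3 -1.7
16.65
```

View pics/w9.png

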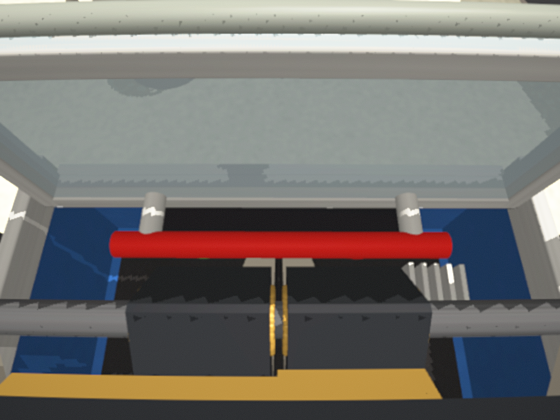

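```bash
python3 - <<'E'
from h import *
e,z=ori(np.radians(38),-1)
p=robot.current_tcp_pos()
robot.move_linear(p-20*z-70*X,e,speed=150)
e0,_=ori(0,-1)
robot.move_linear(S(-140,0,260),e0,speed=250)
robot.move_gripper(1.0)
shot('wrist','w10');shot('side','s10');shot('scene','c10');print(robot.current_t(),robot.current_contact_force().round(1))
E
```

```text
20.15 [-0.4 -0.9  1.1]
```

View pics/w10.png

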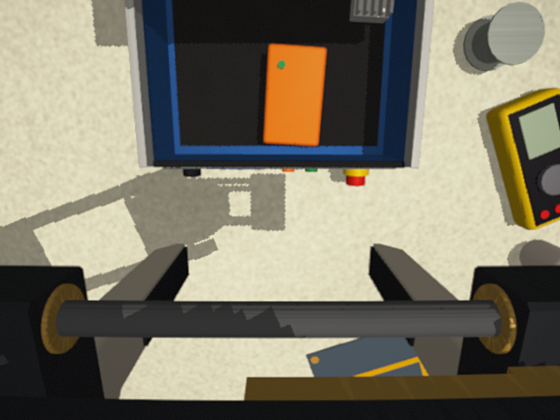

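View pics/s10.png

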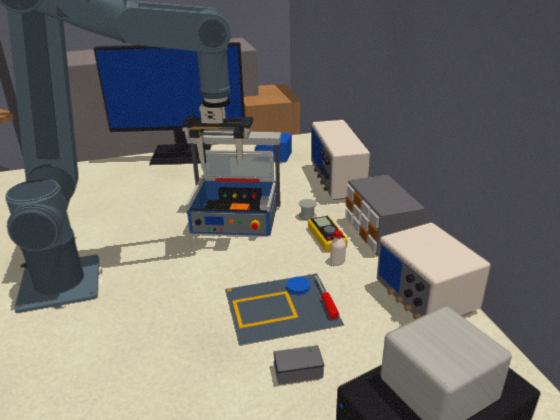

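View pics/c10.png

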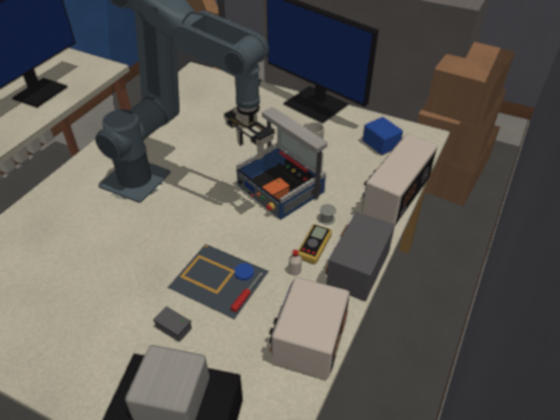

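```bash
python3 - <<'E'
from h import *
d=load('s10'); hsv=cv2.cvtColor(d['img'],cv2.COLOR_BGR2HSV)
m=(((hsv[...,0]<6)|(hsv[...,0]>174))&(hsv[...,1]>150)&(hsv[...,2]>60)).astype(np.uint8)
m[190:]=0
ys,xs=np.nonzero(m); print(xs.min(),xs.max(),ys.min(),ys.max())
l,r=[xs.min(),ys[xs<xs.min()+6].mean()],[xs.max(),ys[xs>xs.max()-6].mean()]
Q=onz(d,[l,r],105)
for q in Q: print('bar st', ((q-S(0,0,0))@X).round(1),((q-S(0,0,0))@Y).round(1))
for t in (1.4,1.5,1.571):
    print(t,proj(d,[bar(t)+75*Y,bar(t)-75*Y]).round(1).tolist())
d=load('w10'); im=d['img'];hsv=cv2.cvtColor(im,cv2.COLOR_BGR2HSV)
m=((hsv[...,0]>6)&(hsv[...,0]<17)&(hsv[...,1]>170)&(hsv[...,2]>110)).astype(np.uint8); m[160:]=0
m=cv2.morphologyEx(m,cv2.MORPH_CLOSE,np.ones((9,9)))
c,_=cv2.findContours(m,0,2); k=max(c,key=cv2.contourArea)
# top face rectangle fit after mapping to z=50
W=onz(d,k.reshape(-1,2)+0.0,50)[:,:2].astype(np.float32)
rc=cv2.minAreaRect(W); print(rc); b=cv2.boxPoints(rc); print(b.round(1).tolist())
c0=np.array(rc[0]); print('st',((np.r_[c0,0]-S(0,0,0))@X).round(1),((np.r_[c0,0]-S(0,0,0))@Y).round(1))
px=cv2.boxPoints(cv2.minAreaRect(k)); print(px.tolist())
o2=im.copy(); cv2.polylines(o2,[proj(d,np.c_[b,[50]*4]).astype(int).reshape(-1,1,2)],True,(255,255,0),1)
cv2.imwrite('pics/w10o.png',cv2.resize(o2[0:180,120:430],None,fx=2.5,fy=2.5))
E
```

```text
215 258 178 181
bar st 68.3 75.6
bar st 68.4 -71.6
1.4 [[212.9, 182.3], [257.5, 183.3]]
1.5 [[214.1, 180.6], [258.3, 181.6]]
1.571 [[215.0, 179.5], [258.9, 180.5]]
((539.896728515625, 163.59808349609375), (99.20447540283203, 59.39936447143555), 64.96837615966797)
[[492.0, 131.1999969482422], [545.7999877929688, 106.0999984741211], [587.7999877929688, 196.0], [534.0, 221.10000610351562]]
st -46.0 -15.8
[[261.30291748046875, 142.60708618164062], [268.19525146484375, 42.66863250732422], [326.64141845703125, 46.69940185546875], [319.74908447265625, 146.63784790039062]]
```

View pics/w10o.png

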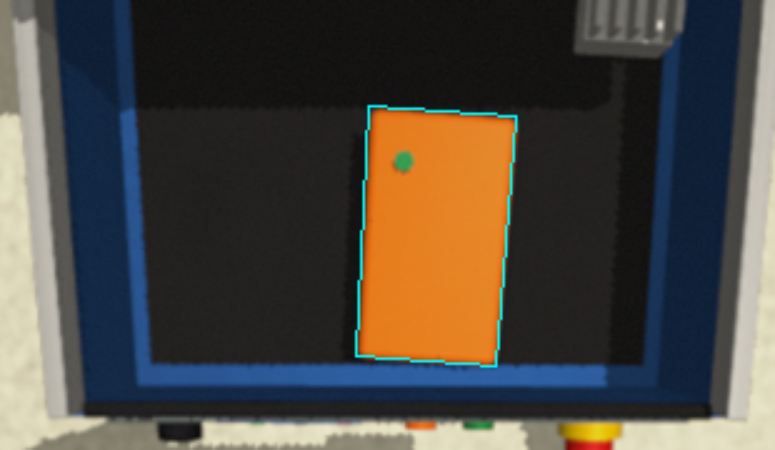

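```bash
cat >> h.py <<'E'
def ori0(yw,s=1):
    x=np.array([np.cos(yw),np.sin(yw),0]); y=s*np.array([-x[1],x[0],0]); z=-Z
    return Rn.from_matrix(np.c_[np.cross(y,z),y,z]).as_euler('xyz')
U=np.array([539.9,163.6,0]); uy=np.radians(64.97)
E
python3 - <<'E'
from h import *
e=ori0(uy,1)
robot.move_ptp(U+[0,0,200],e)
robot.move_linear(U+[0,0,110],e,speed=150)
print(robot.current_t(),robot.current_qpos().round(2),robot.current_tcp_pos(),robot.current_contact_force().round(1))
shot('wrist','w11'); shot('side','s11')
E
```

```text
23.375 [ 0.1   0.38  1.65 -0.    1.12 -2.61] [540.51361409 163.65119456 110.68943875] [0.2 0.1 1. ]
```

View pics/w11.png

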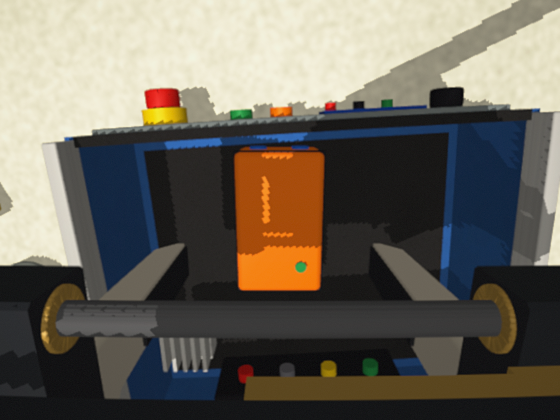

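View pics/s11.png

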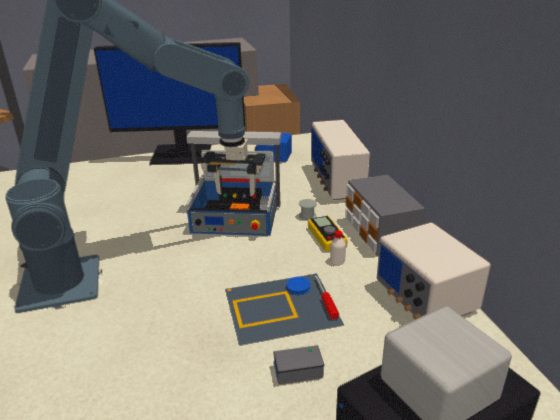

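```bash
python3 - <<'E'
from h import *
e=ori0(uy,1)
print(robot.move_linear(U+[0,0,13],e,speed=90,f_stop=8),robot.current_tcp_pos())
robot.move_gripper(0.0); print(robot.current_gripper_width()*93,robot.current_contact_force().round(1))
p=robot.current_tcp_pos()
robot.move_linear([p[0],p[1],40],e,speed=50)
print(robot.current_gripper_width()*93,robot.current_contact_force().round(1))
robot.move_linear([p[0],p[1],215],e,speed=120)
robot.sleep(.15)
print(robot.current_gripper_width()*93,robot.current_contact_force().round(1),robot.current_t())
shot('side','s12')
E
```

```text
False [540.45237361 163.67124041  13.60463878]
59.88244931392948 [ 0.4  0.2 -0.1]
59.65499320104164 [ 0.3  0.5 -1.7]
60.14432721781158 [-0.2  0.4 -1.4] 27.775
```

View pics/s12.png

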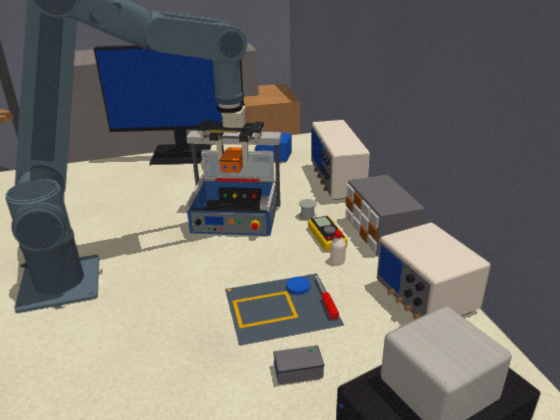

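```bash
python3 - <<'E'
from h import *
e=ori0(0,1)
print(robot.inverse_kinematics([600,-277,300],e))
robot.move_ptp([600,-277,300],e)
shot('wrist','w13'); print(robot.current_t(),robot.current_gripper_width()*93)
E
```

```text
[-0.60097073  0.43100775  1.09336291  0.          1.61722199 -2.17176705]
29.5333 59.753097069072005
```

View pics/w13.png

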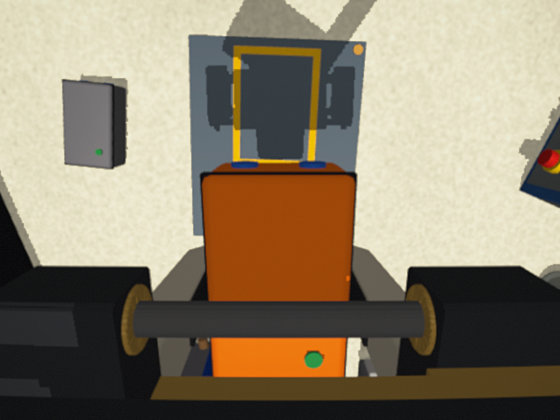

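```bash
python3 - <<'E'
from h import *
for n,lim in (('w13',(slice(40,164),slice(225,330))),('s12',(slice(285,335),slice(228,305)))):
    d=load(n); hsv=cv2.cvtColor(d['img'],cv2.COLOR_BGR2HSV)
    m=np.zeros(hsv.shape[:2],np.uint8)
    y=((hsv[...,0]>16)&(hsv[...,0]<32)&(hsv[...,1]>130)&(hsv[...,2]>70))
    m[lim]=y[lim]
    nl,lab,st,_=cv2.connectedComponentsWithStats(m,connectivity=8)
    print(n,st[1:].tolist())
    k=1+np.argmax(st[1:,4]); ys,xs=np.nonzero(lab==k)
    W=onz(d,np.c_[xs,ys],3)[:,:2].astype(np.float32)
    rc=cv2.minAreaRect(W); print(rc)
    b=cv2.boxPoints(rc); print(b.round(1).tolist())
    # inner boundary: hole contour
    c,h=cv2.findContours((lab==k).astype(np.uint8),cv2.RETR_CCOMP,cv2.CHAIN_APPROX_NONE)
    for q,hh in zip(c,h[0]):
        if hh[3]>=0 and cv2.contourArea(q)>200:
            print('inner',cv2.minAreaRect(onz(d,q.reshape(-1,2),3)[:,:2].astype(np.float32)))
E
```

```text
w13 [[233, 46, 88, 118, 2487]]
((513.5089721679688, -279.54656982421875), (108.36817932128906, 144.81646728515625), 88.40916442871094)
[[439.6000061035156, -331.70001220703125], [584.4000244140625, -335.70001220703125], [587.4000244140625, -227.39999389648438], [442.6000061035156, -223.39999389648438]]
s12 [[228, 289, 3, 3, 7], [232, 291, 66, 37, 521]]
((515.8751220703125, -277.864501953125), (110.69766998291016, 149.6160125732422), 88.19813537597656)
[[439.3999938964844, -330.79998779296875], [588.9000244140625, -335.5], [592.4000244140625, -224.89999389648438], [442.79998779296875, -220.1999969482422]]
inner ((515.7755126953125, -277.5177917480469), (95.64105987548828, 133.40480041503906), 88.15966796875)
```

```bash
python3 - <<'E'
from h import *
M=np.array([515.5,-278.6,0]); e=ori0(np.radians(-1.7),1)
robot.move_linear(M+[0,0,120],e,speed=200)
robot.move_linear(M+[0,0,22],e,speed=90)
robot.sleep(.2)
print(robot.current_tcp_pos(),robot.current_t())
r=robot.move_linear(M+[0,0,10.3],e,speed=15,f_stop=4)
print(r,robot.current_tcp_pos(),robot.current_contact_force().round(1),robot.current_gripper_width()*93,robot.current_t())
E
```

```text
[ 515.80089811 -278.85049505   22.58293526] 32.1167
True [ 515.33945188 -278.50552125   11.12863902] [0.1 0.8 5.2] 59.92181314263429 32.8
```

```bash
python3 - <<'E'
from h import *
robot.move_gripper(1.0)
p=robot.current_tcp_pos(); print(p, robot.current_contact_force().round(1))
robot.move_linear([p[0],p[1],90],speed=120)
robot.move_linear([p[0]+95,p[1],300],speed=250)
shot('wrist','w14');shot('side','s14');shot('scene','c14');print(robot.current_t())
E
```

```text
[ 514.4678728  -277.77893039   10.11581411] [ 0.  -0.4  0.4]
35.575
```

View pics/w14.png

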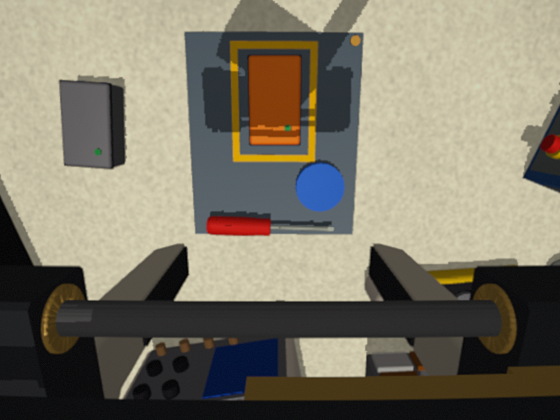

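View pics/s14.png

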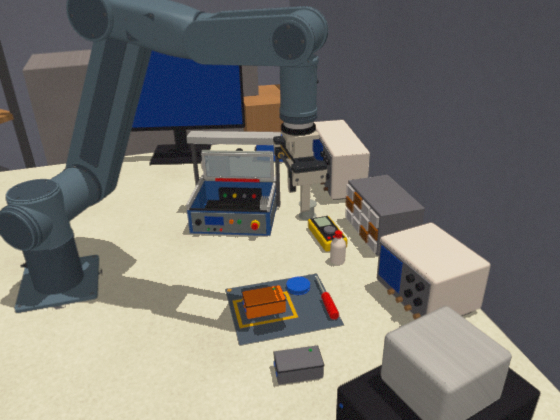

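```bash
python3 - <<'E'
from h import *
d=load('w14');hsv=cv2.cvtColor(d['img'],cv2.COLOR_BGR2HSV); H,Sx,V=[hsv[...,i].astype(int) for i in range(3)]
def fit(m,z,lim):
    mm=np.zeros(m.shape,np.uint8); mm[lim]=m[lim]
    n,l,s,_=cv2.connectedComponentsWithStats(mm); k=1+np.argmax(s[1:,4]); ys,xs=np.nonzero(l==k); print(s[k])
    return cv2.minAreaRect(onz(d,np.c_[xs,ys],z)[:,:2].astype(np.float32))
lim=(slice(0,240),slice(190,370))
print('unit',fit((H>4)&(H<16)&(Sx>170)&(V>60),48,lim)); print('tape',fit((H>16)&(H<32)&(Sx>130)&(V>70),3,lim))
d=load('s14'); hsv=cv2.cvtColor(d['img'],cv2.COLOR_BGR2HSV)
m=(((hsv[...,0]<6)|(hsv[...,0]>174))&(hsv[...,1]>150)&(hsv[...,2]>60)); ys,xs=np.nonzero(m[:190]); print('bar',xs.min(),xs.max(),ys.min(),ys.max())
E
```

```text
[ 248   55   53   90 4562]
unit ((515.3203125, -278.5633544921875), (59.10771560668945, 98.39754486083984), 88.30670166015625)
[ 230   41   88  122 2861]
tape ((516.1317749023438, -279.904541015625), (108.885009765625, 148.80137634277344), 88.1488037109375)
bar 215 258 178 181
```

```bash
python3 - <<'E'
from h import *
robot.hand_in(); print(robot.current_t())
E
```

```text
the job is handed in; nothing more can be done
the job is handed in; nothing more can be done
```

The cover is folded right back and the orange unit is inside the yellow rectangle. I handed the job in at about 35.6 s of the 66 s allowed; it gives no verdict.

**What I did:** I gripped the knob with the tool leaned 45° and raised the ridge to about 0.55 rad. After letting go, I pushed the red bar back to the stop with closed fingers leaned 38°. I then lifted the unit out upright, with its underside about 207 mm above the bench, lowered it onto the mat until light contact, and released it.

**Last checks:**
- **Cover:** the bar is in the same place in the side picture as when first folded, about 68 mm behind the station's origin against an expected 65 mm. That matches the stop within calibration. I saw no sign of the arm touching the light bar, but no contact reading was available for the bar itself.
- **Unit:** its centre is about 0.8 mm (x) and 1.3 mm (y) from the rectangle's, and its long side is within 0.2°. It was released.
- **Bystanders:** the screwdriver, reel and grey unit look unmoved in the last pictures. I judged this by eye; I did not measure any bystander.

**Did not go to plan:**
- While pushing the bar, the tool carried up to about 23 N, mostly downward, because the leaned fingers wedged under the bar. I lowered the path 3 mm for the last stretch.
- One push stopped early on its force limit when that load eased, so I restarted it.
- One wrist picture put the knob 4 to 5 mm further back than the earlier one. I aimed 2.5 mm further back, and the grip closed at about 27.6 mm on the 28 mm head.

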